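# Find the blind hole of a turned spacer on the depth gauge and hold it hole-up

### The job

Pick up the turned spacer lying in the V-block and find its deep blind hole (the other end has only a shallow recess) by offering it to the bench depth gauge: press the hole end square and gently against the gauge's round foot, so that the spring plunger goes into the hole, and keep it seated for about half a second. Then back it off, turn it over so that the hole faces straight up and finish holding it still in the gripper, at least 150 mm above the bench, touching nothing else; leave the other things on the bench where they are.

Things in the scene. Friction and masses are not known exactly. Their poses are not given: they have to be found in the camera images.
- spacer_mid (a point): centre of the spacer, a plain round aluminium part, 36 mm diameter and 70 mm long, about 170 g, lying level along the groove of the V-block, its axis 50.7 mm above the bench and 14.7 mm above the V-block's top. Its x axis runs along the part and points out of the end with the blind hole (22 mm diameter, 20 mm deep, flat bottom); the -x end has only a recess of 22 mm diameter, 3 mm deep. Outside, both ends look alike (1.5 mm chamfer, one fine groove).
- spacer_mouth (a point): centre of the mouth of the blind hole, in the plane of the spacer's end face, 35 mm along x from spacer_mid; same axes
- vblock_top (a point): centre of the top face of the steel V-block (fixed), 44 mm long along its groove, 66 mm wide, 36 mm high; x runs along the groove. The groove is 21 mm wide at the top and 6 mm deep; the spacer, centred, overhangs the block by 13 mm at each end. The groove, and with it the hole, can point almost any way except straight back at the robot.
- gauge_foot (a point): centre of the ground face of the depth gauge's foot, a steel disc of 42 mm diameter facing the robot within about 30 degrees (fixed, upright, 62 mm above the bench); x points level into the gauge, so a part is pressed on by moving along +x. The gauge's grey base is 125 mm long and 76 mm wide, 18 mm high, and reaches 10 mm in front of the foot; nothing of the gauge is higher than 90 mm. The round dial lies face up behind the foot.
- plunger (a joint): travel (m) of the gauge's spring plunger, a steel rod of 8 mm diameter that sticks out 26 mm from the centre of the foot towards the robot (along -x of gauge_foot); 0 = out, 0.0265 = in. It takes 3 N to start, 6 N when flush. With the hole end seated it reads about 0.006, with the wrong end about 0.023. The dial's needle turns once for 30 mm.
- bushing: aluminium bushing standing on the bench, 36 mm diameter, 34 mm high, bored right through (22 mm); origin at the centre of its underside. Leave alone.
- facemill: dark steel face mill standing on the bench, 63 mm diameter, 47 mm high; origin at the centre of its underside. Leave alone.
- collet: steel spring collet standing on the bench, 40 mm diameter, 42 mm high; origin at the centre of its underside. Leave alone.
- wrench: steel wrench, 190 mm long, lying along its x axis. Leave alone.
- chipbrush: hand brush, 200 mm long, lying along its x axis. Leave alone.
- caliper: caliper, 235 mm long, lying flat along its x axis. Leave alone.
- cutting_oil: white plastic oil bottle, 44 mm diameter, 105 mm high, standing; origin at the centre of its underside. Leave alone.
Not all that is in view belongs to the job. Leave any green, pink or red look-alike of the part that bears spacer_mid alone.

How it is judged:
On the way:
1. the hole end is seated square on the gauge foot with the plunger in the hole (x of spacer_mouth in the frame of gauge_foot above -0.004 m and distance between spacer_mouth and gauge_foot below 0.008 m and angle between the x axis of spacer_mid and the x axis of gauge_foot, either way round below 0.1 rad and value of joint plunger between 0.001 and 0.01 m), for 0.3 s.
At the end, for the whole second after the job is handed in: The gripper alone holds the spacer still, centre at least 150 mm above the bench, blind hole up within 15 degrees; before that its hole end sat on the gauge foot for 0.3 s (gap under 4 mm, mouth within 8 mm of the foot's centre, axis within 6 degrees) (angle between spacer_mid's own x axis and vertical below 0.26 rad and height (world z) of spacer_mid above 0.15 m and contact force between the fingers and spacer above 1 N and contact force between spacer and gauge below 0.2 N and contact force between spacer and vblock below 0.2 N and linear speed of spacer below 0.03 m/s and angular speed of spacer below 0.2 rad/s); the arm keeps its last pose, push and grip.
It fails at once if the spacer is rammed against the gauge (over 40 N) (contact force between spacer and gauge above 40 N).
It fails at once if another thing on the bench is shifted by more than 30 mm (distance of any of bushing, facemill, collet, wrench, chipbrush, caliper, cutting_oil from where it was at the start of the episode above 0.03 m).
It also fails if it takes over 61 s, if anything falls off the work surface, if the arm or the gripper's body presses on something with over 40 N, if the wrist force passes 120 N, or if a joint passes its speed limit or range.

### The arm

A 7-joint arm with a two-finger parallel gripper is mounted at the origin on the work surface. World frame = base frame: x ahead of the robot, y to its left, z up, the work surface at z = 0. Lengths are in m, angles in rad, forces in N, time in s.
With the tool pointing down it reaches from about 0.425 to 0.875 m from the base axis. Payload 4.7 kg.
Tool frame: the origin (TCP) lies on the centre line of the jaws, within the pads' length; the fingertips stand 14 mm ahead of it and the grasp point (between the pads) lies 5 mm behind it; z points along the fingers, y is the line along which they close (so a half turn about z gives the same grasp; the last joint's range is limited). The gripper opens to 87 mm and grips with 3 to 60 N. Pads are 19 mm wide; open, the fingers measure 117 mm over their backs; the gripper's body (75 mm by 190 mm) begins 51 mm behind the grasp point.
Start: joints at [1.329, 0.321, -0.07, 1.45, 0.023, 1.371, -0.057], TCP at [0.164, -0.629, 0.237] pointing down, gripper open.
Joint ranges: [-2.86, 2.86], [-0.3, 2.09], [-1.38, 1.24], [0.06, 2.45], [-1.56, 4.7], [0.09, 2.05], [-2.69, 2.69]. Speed limits (rad/s): [2.57, 2.57, 3.14, 3.14, 3.14, 3.14, 3.14].

### API

Orientations are given as a rotation vector (axis times angle).
In Python, from bench import * gives the robot as it stands.
- The arm moves only by the shell command python3 -m jog 'ROWS' [FORCE]. ROWS is JSON, a list of rows, each an object of numbers: "claw": the finger opening in mm, from 0 to 87; "dx", "dy", "dz": the shift along the tool's x, y, z in mm; "spin": the turn about the tool's z in degrees. In form: [{"claw": .., "dx": .., "dy": .., "dz": .., "spin": ..}, ...]. A call has 1 to 20 rows; each row is the pose to reach, as a shift and turn from the pose commanded when the call began, along the tool's axes at that moment; what a row does not reach only later rows make up. A row lasts 1/12 s, in which the tool goes at most 41.7 mm and 7.16 degrees, less where a joint would pass 70% of its speed; a pose out of reach is approached as far as the arm can. A call with a gripper value outside its range is refused whole. The fingers move at their own pace and stop on an object; FORCE is the grip in N (left out, the last holds). Time passes only in rows, so rows that repeat a pose let the fingers close. It gives the time, the measured TCP pose, the force, the opening and the grip force at its end, in the units of the state.
- get_state(): the state, without advancing time (a new reading comes with each control period).
- get_image(name): name is "side" or "top"; returns a dict with "frame" (420x560x3 uint8, red, green, blue), "depth" (420x560 float32, m along the optical axis (not along the pixel's ray), 0 where there is no reading), "K" (3x3 intrinsics, pixels), "T" (4x4, takes a point from camera to world coordinates). Camera axes: x right, y down, z forward; pixel columns grow to the right and rows downward; lengths in m; the calibration is good to about 2 mm. A picture is of the moment at which its call begins.
- close_job(): hands the job in; it is judged then, once.
The state is a dict: "time": time; "joint_positions": joint angles; "qd": joint speeds; "joint_torque": joint torques, N m; "position": TCP position; "tool_rot": TCP orientation; "ft_force": force on the tool from outside, world axes, zero at the start; "torque": the same for the moment, N m; "grip_width": opening from 0.0 (shut) to 1.0 (fully open); "grip_force": force on a finger pad.
Only numpy, scipy, OpenCV 4.12 (cv2) and the standard library are available. Lean on these libraries where they do the work, as an engineer would, in place of code of your own. Each camera call takes 0.05 s, during which the arm holds its last target. There are 200 camera calls.

## Working session

There is one attempt and no reset: what is moved stays moved. The work goes in short steps, Python scripts to look and compute and a shell command to move; the robot and the scene stay as the last step left them, time stands still between calls to the robot, and variables do not carry over. Pictures are saved under pics/ and viewed, at most 12 in all, crops included, and the job is handed in when it is done.

```bash
mkdir -p pics; ls
python3 - <<'E'
from bench import *
import cv2,numpy as np
s=get_state();print(s)
for n in("top","side"):
    im=get_image(n);np.savez(f"{n}0.npz",**im)
    cv2.imwrite(f"pics/{n}0.png",cv2.resize(im["frame"][:,:,::-1],(800,600)))
    print(n,im["K"],im["T"])
E
```

```text
pics
{'time': 0.0, 'joint_positions': array([ 1.32913118,  0.32180243, -0.07008844,  1.45166553,  0.02262854,
        1.37079845, -0.05682913]), 'qd': array([ 0.00231767,  0.00017825, -0.0014643 , -0.00230568, -0.0009508 ,
        0.00142223, -0.00125772]), 'joint_torque': array([ 9.50255926e-04, -4.91294074e+01, -4.03361712e-01, -3.12526882e+01,
       -6.37930096e-02,  4.37905372e-02,  1.61596613e-04]), 'position': array([ 0.16425385, -0.62836331,  0.23547964]), 'tool_rot': array([-3.11408056e+00, -4.00596669e-01,  5.71712859e-04]), 'ft_force': array([-0.18841905, -0.386247  , -0.70257475]), 'torque': array([-0.06896372,  0.05076862,  0.01531206]), 'grip_force': 0.0, 'grip_width': 0.9953791621692977}
top [[385.32681456   0.         277.66122009]
 [  0.         385.32681456 204.11864066]
 [  0.           0.           1.        ]] [[ 1.85926505e-02 -9.96610747e-01  8.01332103e-02  4.98291414e-01]
 [-9.99826843e-01 -1.85948205e-02  7.19215952e-04 -1.19149575e-02]
 [ 7.73284316e-04 -8.01327068e-02 -9.96783904e-01  1.01828116e+00]
 [ 0.00000000e+00  0.00000000e+00  0.00000000e+00  1.00000000e+00]]
side [[476.24015054   0.         278.95171734]
 [  0.         476.24015054 198.36836717]
 [  0.           0.           1.        ]] [[-0.99169367 -0.09187629  0.09001342  0.46693404]
 [-0.1285363   0.68233387 -0.71965194  0.82382558]
 [ 0.00469974 -0.72524426 -0.68847562  0.85211644]
 [ 0.          0.          0.          1.        ]]
```

View pics/top0.png

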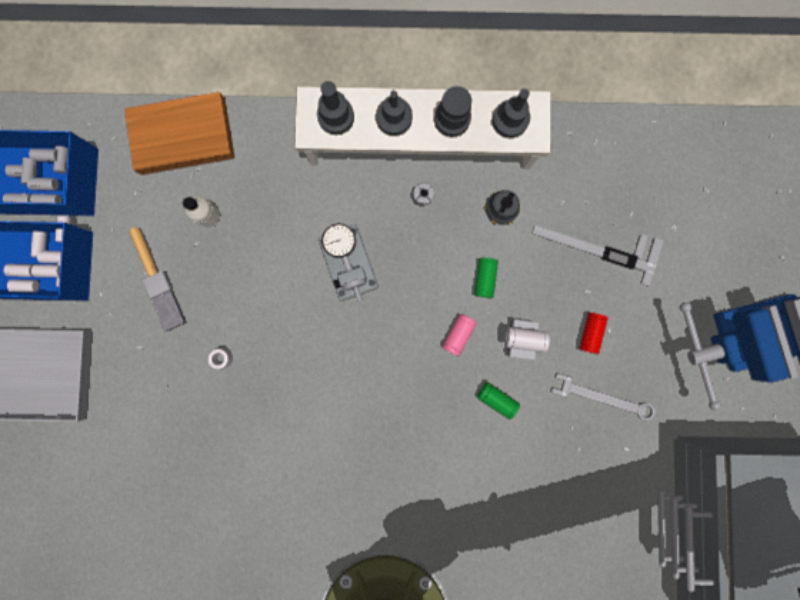

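View pics/side0.png

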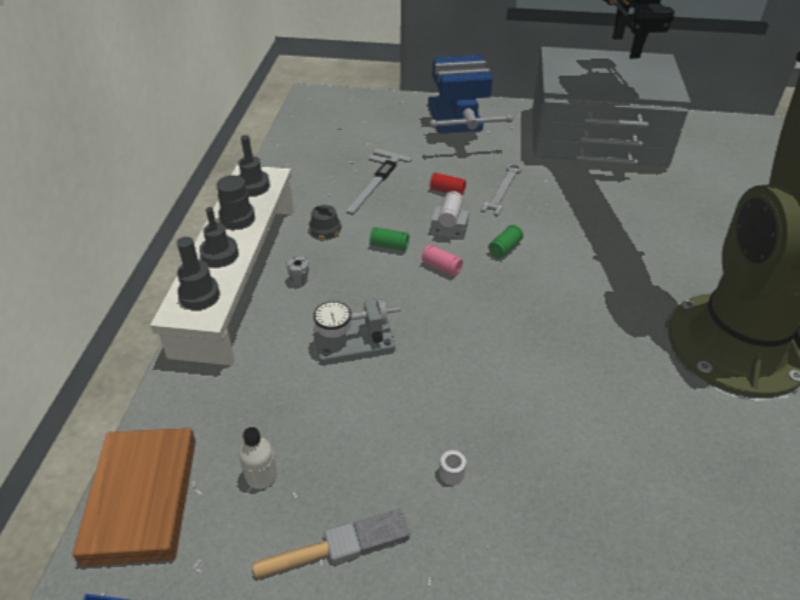

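```bash
cat > h.py <<'E'
import numpy as np,cv2
def load(n): return dict(np.load(f"{n}.npz"))
def ray(im,u,v,z):
    K,T=im["K"],im["T"]; d=T[:3,:3]@np.linalg.solve(K,np.array([u,v,1.])); o=T[:3,3]
    return o+d*(z-o[2])/d[2]
def cloud(im):
    K,T,D=im["K"],im["T"],im["depth"]; v,u=np.indices(D.shape)
    P=np.stack([(u-K[0,2])/K[0,0]*D,(v-K[1,2])/K[1,1]*D,D],-1)
    return P@T[:3,:3].T+T[:3,3]
def proj(im,p):
    q=im["T"][:3,:3].T@(np.array(p)-im["T"][:3,3]); q=im["K"]@q; return q[:2]/q[2]
E
python3 - <<'E'
from h import *
t=load("top0");s=load("side0")
Pt=cloud(t);Ps=cloud(s)
print("bench z",np.median(Pt[200:260,300:330,2]),np.median(Ps[250:300,350:400,2]))
# spacer in top: z>0.055 region
def reg(P,x,y,z):return (P[...,0]>x[0])&(P[...,0]<x[1])&(P[...,1]>y[0])&(P[...,1]<y[1])&(P[...,2]>z[0])&(P[...,2]<z[1])
c=ray(t,528*.7,340*.7,.06);print("spacer approx",c)
m=reg(Pt,(c[0]-.06,c[0]+.06),(c[1]-.06,c[1]+.06),(.05,.085))
q=Pt[m];print(m.sum(),q.mean(0),q.max(0),q.min(0))
r=cv2.minAreaRect((q[:,:2]*1000).astype(np.float32));print("spacer rect",r)
m2=reg(Pt,(c[0]-.06,c[0]+.06),(c[1]-.06,c[1]+.06),(.028,.042))
print("vb",cv2.minAreaRect((Pt[m2][:,:2]*1000).astype(np.float32)))
g=ray(t,350*.7,270*.7,.04);print("gauge",g)
for z in((.01,.03),(.045,.1)):
    m=reg(Pt,(g[0]-.1,g[0]+.1),(g[1]-.08,g[1]+.08),z);print(z,cv2.minAreaRect((Pt[m][:,:2]*1000).astype(np.float32)),Pt[m].max(0))
# crops
a=t["frame"][145:220,215:275];b=t["frame"][215:260,340:400]
a=cv2.resize(a,(480,600),interpolation=cv2.INTER_CUBIC)
u,v=proj(s,c);print(u,v);b=s["frame"][int(v)-30:int(v)+30,int(u)-16:int(u)+16]
b=cv2.resize(b,(320,600),interpolation=cv2.INTER_CUBIC)
cv2.imwrite("pics/crop1.png",np.hstack([a,b])[:,:,::-1])
E
```

```text
bench z 0.0004535447807306747 -0.0013094034080219918
spacer approx [ 0.49536832 -0.24056484  0.06      ]
414 [ 0.49594194 -0.23844833  0.0645904 ] [ 0.51720318 -0.20309426  0.0718906 ] [ 0.47581515 -0.27561143  0.05165911]
spacer rect ((496.1468200683594, -239.6995391845703), (70.832763671875, 35.63886260986328), 83.51640319824219)
vb ((496.9119567871094, -232.45741271972656), (56.19076919555664, 66.0165023803711), 83.3255615234375)
gauge [0.61412526 0.07294362 0.04      ]
(0.01, 0.03) ((630.6004638671875, 80.69168853759766), (124.69564819335938, 75.89437866210938), 20.69878387451172) [0.70040917 0.1346552  0.0256188 ]
(0.045, 0.1) ((623.0626831054688, 81.84332275390625), (139.1007843017578, 58.8839111328125), 15.169170379638672) [0.68983773 0.12128657 0.08418434]
316.97109346227745 142.4026923580857
```

View pics/crop1.png

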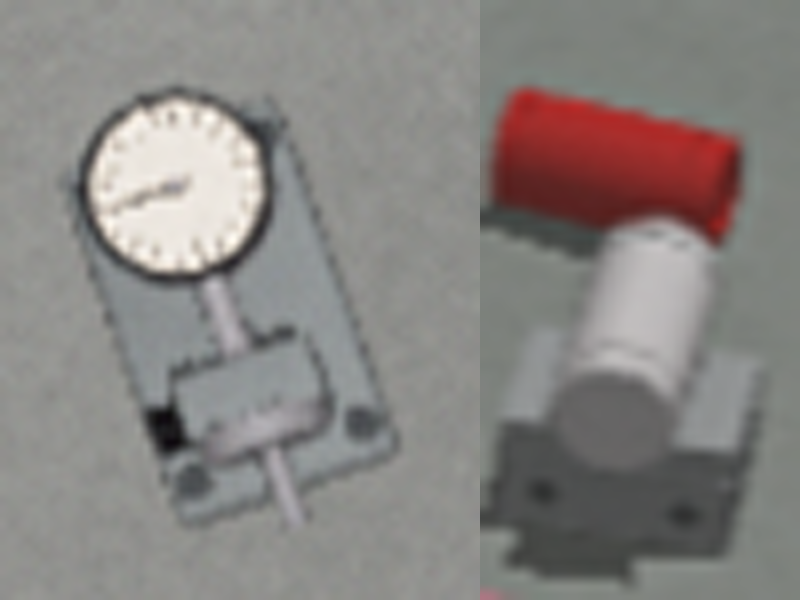

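Run:
```python
from h import *
t=load("top0");s=load("side0");Ps=cloud(s);Pt=cloud(t)
print("tip",ray(t,252.1,210.25,.062),"root",ray(t,248.1,201.3,.064))
for n,r in(("tip",78.5),("foot",52.5)):
    a=np.radians(20.7);p=np.array([.6306,.0807,.062])-r/1000*np.array([np.cos(a),np.sin(a),0]);print(n,p,proj(t,p),proj(s,p))
# end-face depth: near (+y) end ; axis dir
for ang in (83.5,):
    a=np.radians(ang);d=np.array([np.cos(a),np.sin(a),0]);n=np.array([-d[1],d[0],0])
    c=np.array([.4961,-.2397,.0507])
    L=(Ps-c)@d*1000; Y=(Ps-c)@n*1000; Z=(Ps[...,2]-c[2])*1000
    m=(abs(Y)<24)&(abs(Z)<24)&(abs(L)<45)
    u0,v0=proj(s,c+d*.035).astype(int);print(u0,v0)
    np.set_printoptions(linewidth=200)
    print(L[v0-9:v0+10,u0-8:u0+9].round().astype(int))
    print(s["frame"][v0-9:v0+10,u0-8:u0+9,1])
# plunger depth row in the top view
m=(np.hypot(Pt[...,0]-.569,Pt[...,1]-.058)<.02)&(Pt[...,2]>.045);q=Pt[m];print(len(q),q.round(3)[:30])
```

```text
tip [0.55869111 0.05203605 0.062     ] root [0.58066503 0.06237641 0.064     ]
tip [0.55716764 0.05295222 0.062     ] [251.71691445 210.85463615] [281.48500995 215.03850759]
foot [0.58148919 0.06214257 0.062     ] [248.26280177 201.04241715] [270.56548585 216.84905747]
314 152
[[ -69  -70  -76    3    9   14   14   16    9   16   10   10    3    4   -4   -5  -13]
 [ -65  -69  -74   14   16   17   21   20   19   20   18   15   10   10    7   -4  -12]
 [ -16  -13  -14   18   22   25   22   21   21   22   18   18   11   10    7    5  -75]
 [  -9  -12   15   23   23   28   30   26   28   25   21   19   19   16   14    6  -68]
 [  -4   -9   25   28   30   29   30   32   32   27   29   28   23   19   14 1053  -17]
 [   1   -2   29   35   39   37   39   31   37   35   30   31   27   22   18  -10  -13]
 [   3   28   38   39   34   37   39   39   36   34   38   36   29   28   19   -7  -11]
 [   9   36   38   39   43   36   39   38   34   36   35   39   33   28   22    2   -5]
 [  14   37   35   38   38   33   34   34   36   35   39   37   30   30   20    3    0]
 [  13   40   37   34   33   3
[... 2134 characters left out ...]
  64  76  79  80  79  79  79  79  79  80  79  80  79  77  79  79]]
69 [[0.587 0.066 0.083]
 [0.587 0.064 0.084]
 [0.587 0.062 0.08 ]
 [0.587 0.059 0.08 ]
 [0.587 0.056 0.083]
 [0.587 0.054 0.081]
 [0.588 0.052 0.078]
 [0.585 0.069 0.082]
 [0.585 0.066 0.083]
 [0.585 0.064 0.08 ]
 [0.585 0.061 0.082]
 [0.585 0.059 0.079]
 [0.585 0.057 0.08 ]
 [0.585 0.054 0.076]
 [0.586 0.052 0.071]
 [0.587 0.05  0.065]
 [0.582 0.071 0.079]
 [0.582 0.069 0.083]
 [0.582 0.066 0.08 ]
 [0.582 0.064 0.084]
 [0.583 0.061 0.079]
 [0.583 0.06  0.073]
 [0.584 0.057 0.068]
 [0.584 0.055 0.061]
 [0.585 0.054 0.05 ]
 [0.58  0.074 0.079]
 [0.58  0.071 0.079]
 [0.58  0.069 0.081]
 [0.58  0.066 0.08 ]
 [0.581 0.065 0.067]]
```

The side view shows the +y end at (313,152). Depth there is only about 2–3 mm below the rim, so that is the recess and the hole faces −y. The gauge foot is at about (0.581, 0.062), with its x axis at about 20.7°.

```bash
cat > go.py <<'E'
import sys,numpy as np
from bench import *
from scipy.spatial.transform import Rotation as R
def go(x,y,z,h):
    s=get_state();M=R.from_rotvec(s["tool_rot"]).as_matrix()
    hd=np.degrees(np.arctan2(M[1,0],M[0,0]))
    d=M.T@(np.array([x,y,z])-s["position"])*1000
    print("t",round(s["time"],2),"pos",s["position"].round(4),"head",hd.round(2),"tilt",np.degrees(np.arccos(-M[2,2])).round(2),"q",s["joint_positions"].round(2),"F",s["ft_force"].round(1),"grip",round(s["grip_width"]*87,1),round(s["grip_force"],1))
    print("dx,dy,dz",d.round(1),"spin",(-((h-hd+180)%360-180)).round(2))
if __name__=="__main__": go(*map(float,sys.argv[1:]))
E
python3 go.py .494 -.2576 .12 83.5
```

```text
t 0.1 pos [ 0.1643 -0.6284  0.2356] head 14.65 tilt 0.1 q [ 1.33  0.32 -0.07  1.45  0.02  1.37 -0.06] F [ 0.3 -0.6 -0.1] grip 86.9 0.0
dx,dy,dz [ 412.8 -275.1  116. ] spin -68.85
```

```bash
python3 -m jog '[{"claw":70,"dx":40,"dy":-27,"dz":0,"spin":-7},{"claw":70,"dx":75,"dy":-50,"dz":10,"spin":-14},{"claw":70,"dx":110,"dy":-73,"dz":20,"spin":-21},{"claw":70,"dx":145,"dy":-97,"dz":30,"spin":-28},{"claw":70,"dx":180,"dy":-120,"dz":40,"spin":-35},{"claw":70,"dx":215,"dy":-143,"dz":50,"spin":-42},{"claw":70,"dx":250,"dy":-167,"dz":60,"spin":-49},{"claw":70,"dx":285,"dy":-190,"dz":70,"spin":-56},{"claw":70,"dx":318,"dy":-212,"dz":80,"spin":-63},{"claw":70,"dx":350,"dy":-233,"dz":90,"spin":-68.8},{"claw":70,"dx":380,"dy":-253,"dz":95,"spin":-68.8},{"claw":70,"dx":405,"dy":-270,"dz":100,"spin":-68.8},{"claw":70,"dx":412.8,"dy":-275.1,"dz":105,"spin":-68.8},{"claw":70,"dx":412.8,"dy":-275.1,"dz":110,"spin":-68.8},{"claw":70,"dx":412.8,"dy":-275.1,"dz":114,"spin":-68.8},{"claw":70,"dx":412.8,"dy":-275.1,"dz":114,"spin":-68.8}]' 40; python3 go.py .494 -.2576 .053 83.5
python3 - <<'E'
from h import *
from bench import *
im=get_image("side");np.savez("s1.npz",**im)
a=im["frame"][60:220,220:420]
cv2.imwrite("pics/s1.png",cv2.resize(a,(750,600),interpolation=cv2.INTER_CUBIC)[:,:,::-1])
E
```

```text
time: 1.43
position: [0.4924, -0.2596, 0.1212]
tool_rot: [-2.345, -2.087, 0.003]
ft_force: [-0.8, -0.7, -0.3]
grip_width: 0.803
grip_force: 0.0
t 1.43 pos [ 0.4924 -0.2596  0.1212] head 83.34 tilt 0.15 q [ 0.88  0.25 -0.5   1.81  0.13  1.12  0.22] F [-0.8 -0.7 -0.3] grip 69.8 0.0
dx,dy,dz [ 2.2  1.6 68.2] spin -0.16
```

View pics/s1.png

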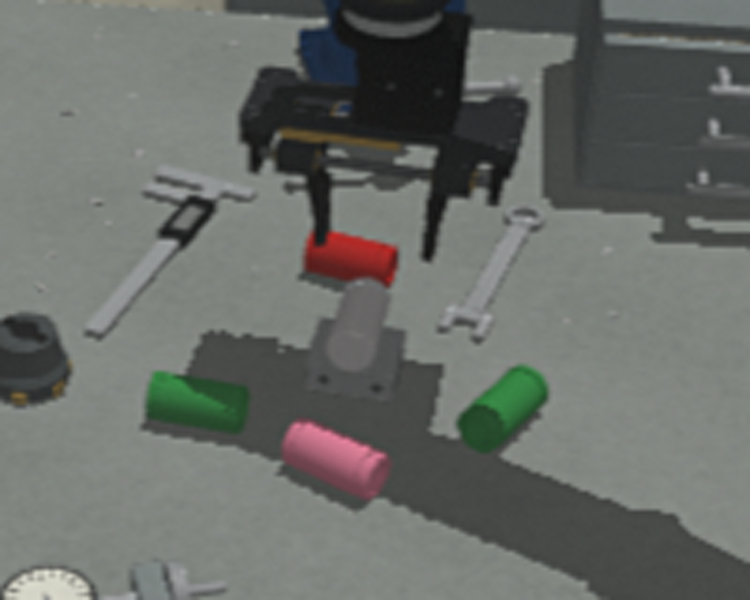

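The fingers straddle the spacer, which is at (355,325) in the crop. Nothing is in the way, so I'm descending and gripping.

```bash
python3 -m jog '[{"claw":70,"dx":2,"dy":1.5,"dz":25,"spin":0},{"claw":70,"dx":2,"dy":1.5,"dz":50,"spin":0},{"claw":70,"dx":2,"dy":1.5,"dz":64,"spin":0},{"claw":70,"dx":2,"dy":1.5,"dz":67,"spin":0},{"claw":70,"dx":2,"dy":1.5,"dz":67,"spin":0},{"claw":30,"dx":2,"dy":1.5,"dz":67,"spin":0},{"claw":30,"dx":2,"dy":1.5,"dz":67,"spin":0},{"claw":30,"dx":2,"dy":1.5,"dz":67,"spin":0},{"claw":30,"dx":2,"dy":1.5,"dz":67,"spin":0},{"claw":30,"dx":2,"dy":1.5,"dz":67,"spin":0},{"claw":30,"dx":2,"dy":1.5,"dz":67,"spin":0},{"claw":30,"dx":2,"dy":1.5,"dz":67,"spin":0}]' 40; python3 go.py .494 -.2576 .053 83.5
```

```text
time: 2.48
position: [0.4972, -0.2568, 0.0563]
tool_rot: [2.342, 2.089, 0.002]
ft_force: [2.8, -0.4, -0.4]
grip_width: 0.394
grip_force: 40.0
t 2.48 pos [ 0.4972 -0.2568  0.0563] head 83.47 tilt 0.17 q [ 0.85  0.33 -0.49  1.86  0.18  0.99  0.17] F [ 2.8 -0.4 -0.4] grip 34.3 40.0
dx,dy,dz [-1.1 -3.1  3.3] spin -0.03
```

```bash
python3 -m jog '[{"claw":50,"dx":0,"dy":0,"dz":0,"spin":0},{"claw":50,"dx":0,"dy":-2.5,"dz":2,"spin":0},{"claw":50,"dx":0,"dy":-2.5,"dz":4,"spin":0},{"claw":50,"dx":0,"dy":-2.5,"dz":4,"spin":0},{"claw":30,"dx":0,"dy":-2.5,"dz":4,"spin":0},{"claw":30,"dx":0,"dy":-2.5,"dz":4,"spin":0},{"claw":30,"dx":0,"dy":-2.5,"dz":4,"spin":0},{"claw":30,"dx":0,"dy":-2.5,"dz":4,"spin":0},{"claw":30,"dx":0,"dy":-2.5,"dz":4,"spin":0},{"claw":30,"dx":0,"dy":-2.5,"dz":4,"spin":0}]' 40; python3 go.py .494 -.2576 .053 83.5
```

```text
time: 3.32
position: [0.496, -0.2566, 0.0527]
tool_rot: [2.341, 2.088, 0.004]
ft_force: [5.6, -1.4, 1.1]
grip_width: 0.398
grip_force: 40.0
t 3.32 pos [ 0.496  -0.2566  0.0527] head 83.47 tilt 0.31 q [ 0.85  0.33 -0.49  1.87  0.18  0.98  0.17] F [ 5.6 -1.4  1.1] grip 34.6 40.0
dx,dy,dz [-1.2 -1.9 -0.3] spin -0.03
```

```bash
python3 -m jog '[{"dz":-20},{"dz":-50},{"dz":-80},{"dz":-80},{"dz":-80}]' ; python3 go.py .5226 .0398 .125 200.7
```

```text
t 3.32 pos [ 0.496  -0.2566  0.0527] head 83.47 tilt 0.31 q [ 0.85  0.33 -0.49  1.87  0.18  0.98  0.17] F [ 5.6 -1.4  1.1] grip 34.6 40.0
dx,dy,dz [297.4  -6.9 -72.6] spin -117.23$[0]: bad value
```

```bash
python3 -m jog '[{"claw":30,"dx":0,"dy":0,"dz":-20,"spin":0},{"claw":30,"dx":0,"dy":0,"dz":-50,"spin":0},{"claw":30,"dx":0,"dy":0,"dz":-80,"spin":0},{"claw":30,"dx":0,"dy":0,"dz":-80,"spin":0},{"claw":30,"dx":0,"dy":0,"dz":-80,"spin":0}]' 40; python3 go.py .5226 .0398 .125 200.7
```

```text
time: 3.73
position: [0.4937, -0.2566, 0.1327]
tool_rot: [2.343, 2.089, -0.0]
ft_force: [-1.2, -0.8, -3.6]
grip_width: 0.396
grip_force: 40.0
t 3.73 pos [ 0.4937 -0.2566  0.1327] head 83.44 tilt 0.11 q [ 0.88  0.23 -0.51  1.8   0.13  1.13  0.22] F [-1.2 -0.8 -3.6] grip 34.4 40.0
dx,dy,dz [297.8  -5.1   7.2] spin -117.26
```

```bash
python3 -m jog '[{"claw":30,"dx":12,"dy":0,"dz":0,"spin":-6},{"claw":30,"dx":30,"dy":0,"dz":0,"spin":-13},{"claw":30,"dx":48,"dy":-1,"dz":0,"spin":-20},{"claw":30,"dx":66,"dy":-1,"dz":0,"spin":-27},{"claw":30,"dx":84,"dy":-1,"dz":0,"spin":-34},{"claw":30,"dx":102,"dy":-2,"dz":0,"spin":-41},{"claw":30,"dx":120,"dy":-2,"dz":0,"spin":-48},{"claw":30,"dx":138,"dy":-2,"dz":0,"spin":-55},{"claw":30,"dx":156,"dy":-3,"dz":0,"spin":-62},{"claw":30,"dx":174,"dy":-3,"dz":0,"spin":-69},{"claw":30,"dx":192,"dy":-3,"dz":0,"spin":-76},{"claw":30,"dx":210,"dy":-4,"dz":0,"spin":-83},{"claw":30,"dx":228,"dy":-4,"dz":0,"spin":-90},{"claw":30,"dx":246,"dy":-4,"dz":0,"spin":-97},{"claw":30,"dx":264,"dy":-5,"dz":0,"spin":-104},{"claw":30,"dx":282,"dy":-5,"dz":0,"spin":-111},{"claw":30,"dx":297.8,"dy":-5,"dz":0,"spin":-117.3},{"claw":30,"dx":297.8,"dy":-5,"dz":0,"spin":-117.3},{"claw":30,"dx":297.8,"dy":-5,"dz":0,"spin":-117.3}]' 40; python3 go.py .5226 .0398 .064 200.7
python3 - <<'E'
from h import *
from bench import *
o=[]
for n in("top","side"):
    im=get_image(n);np.savez(f"{n}2.npz",**im)
    u,v=proj(im,(.54,.045,.1)).astype(int)
    o.append(cv2.resize(im["frame"][v-50:v+50,u-33:u+33],(396,600),interpolation=cv2.INTER_CUBIC)); print(n,u-33,v-50)
cv2.imwrite("pics/g2.png",np.hstack(o)[:,:,::-1])
E
```

```text
time: 5.32
position: [0.5209, 0.0407, 0.1299]
tool_rot: [0.565, -3.087, -0.001]
ft_force: [0.8, -0.4, -1.8]
grip_width: 0.394
grip_force: 40.0
t 5.32 pos [0.5209 0.0407 0.1299] head -159.25 tilt 0.2 q [ 0.71  0.25 -0.94  1.87  0.22  1.14  1.63] F [ 0.8 -0.4 -1.8] grip 34.3 40.0
dx,dy,dz [-1.5 -1.5 65.9] spin 0.05
top 220 167
side 256 151
```

View pics/g2.png

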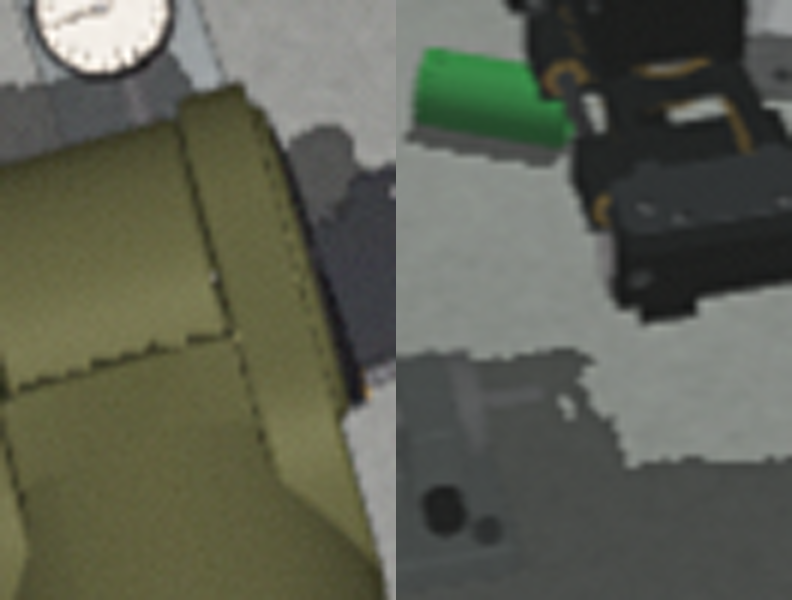

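The gripper body hides the part from both cameras (only a sliver of the spacer's end may show at (605,260)), so I'll descend to foot height at standoff and approach on force readings.

```bash
python3 -m jog '[{"claw":30,"dx":-1,"dy":-1,"dz":20,"spin":0},{"claw":30,"dx":-1,"dy":-1,"dz":45,"spin":0},{"claw":30,"dx":-1,"dy":-1,"dz":60,"spin":0},{"claw":30,"dx":-1,"dy":-1,"dz":65.5,"spin":0},{"claw":30,"dx":-1,"dy":-1,"dz":65.5,"spin":0},{"claw":30,"dx":-1,"dy":-1,"dz":65.5,"spin":0}]' 40; python3 go.py .5226 .0398 .064 200.7;  python3 - <<'E'
from h import *
from bench import *
im=get_image("side");np.savez("side3.npz",**im)
u,v=proj(im,(.55,.05,.07)).astype(int);print(u-40,v-30)
cv2.imwrite("pics/g3.png",cv2.resize(im["frame"][v-30:v+30,u-40:u+40],(800,600),interpolation=cv2.INTER_CUBIC)[:,:,::-1])
E
```

```text
time: 5.92
position: [0.5239, 0.039, 0.0663]
tool_rot: [0.563, -3.091, 0.0]
ft_force: [0.8, -0.8, -1.7]
grip_width: 0.395
grip_force: 40.0
t 5.92 pos [0.5239 0.039  0.0663] head -159.34 tilt 0.01 q [ 0.66  0.34 -0.89  1.92  0.31  1.02  1.56] F [ 0.8 -0.8 -1.7] grip 34.3 40.0
dx,dy,dz [0.9 1.2 2.3] spin -0.04
244 182
```

View pics/g3.png

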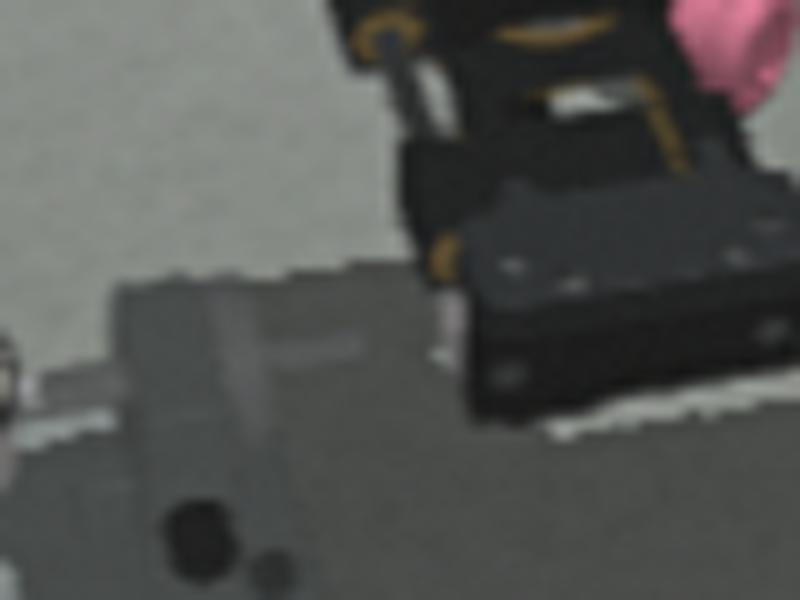

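The picture shows the plunger tip at crop (360,345) and the spacer end at about (437,320), lined up with it. Advancing slowly now.

```bash
python3 -m jog '[{"claw":30,"dx":0,"dy":1,"dz":2,"spin":0},{"claw":30,"dx":-5,"dy":1,"dz":2,"spin":0},{"claw":30,"dx":-10,"dy":1,"dz":2,"spin":0},{"claw":30,"dx":-15,"dy":1,"dz":2,"spin":0},{"claw":30,"dx":-20,"dy":1,"dz":2,"spin":0},{"claw":30,"dx":-25,"dy":1,"dz":2,"spin":0},{"claw":30,"dx":-30,"dy":1,"dz":2,"spin":0},{"claw":30,"dx":-30,"dy":1,"dz":2,"spin":0},{"claw":30,"dx":-30,"dy":1,"dz":2,"spin":0}]' 40; python3 go.py .5646 .0558 .064 200.7
```

```text
time: 6.72
position: [0.5515, 0.0516, 0.0639]
tool_rot: [0.567, -3.09, -0.001]
ft_force: [0.2, -0.4, -1.6]
grip_width: 0.397
grip_force: 40.0
t 6.72 pos [0.5515 0.0516 0.0639] head -159.22 tilt 0.03 q [ 0.6   0.4  -0.87  1.86  0.36  1.04  1.52] F [ 0.2 -0.4 -1.6] grip 34.5 40.0
dx,dy,dz [-13.7  -0.7  -0.1] spin 0.08
```

```bash
python3 -m jog '[{"claw":30,"dx":-3,"dy":-0.5,"dz":0,"spin":0},{"claw":30,"dx":-6,"dy":-0.5,"dz":0,"spin":0},{"claw":30,"dx":-9,"dy":-0.5,"dz":0,"spin":0},{"claw":30,"dx":-11,"dy":-0.5,"dz":0,"spin":0},{"claw":30,"dx":-11,"dy":-0.5,"dz":0,"spin":0},{"claw":30,"dx":-11,"dy":-0.5,"dz":0,"spin":0}]' 40; python3 go.py .5646 .0558 .064 200.7
```

```text
time: 7.22
position: [0.5619, 0.0548, 0.064]
tool_rot: [0.566, -3.09, -0.0]
ft_force: [-0.8, -0.1, -1.5]
grip_width: 0.401
grip_force: 40.0
t 7.22 pos [0.5619 0.0548 0.064 ] head -159.23 tilt 0.01 q [ 0.58  0.43 -0.86  1.83  0.37  1.05  1.51] F [-0.8 -0.1 -1.5] grip 34.9 40.0
dx,dy,dz [-2.9 -0.  -0. ] spin 0.07
```

```bash
for i in 1; do python3 -m jog '[{"claw":30,"dx":-2,"dy":0,"dz":0,"spin":0},{"claw":30,"dx":-4,"dy":0,"dz":0,"spin":0},{"claw":30,"dx":-4,"dy":0,"dz":0,"spin":0},{"claw":30,"dx":-4,"dy":0,"dz":0,"spin":0}]' 40; done; python3 go.py .5646 .0558 .064 200.7
```

```text
time: 7.55
position: [0.565, 0.0559, 0.0638]
tool_rot: [0.566, -3.089, 0.001]
ft_force: [-2.1, -1.0, 0.1]
grip_width: 0.4
grip_force: 40.0
t 7.55 pos [0.565  0.0559 0.0638] head -159.24 tilt 0.1 q [ 0.57  0.43 -0.86  1.82  0.37  1.06  1.5 ] F [-2.1 -1.   0.1] grip 34.8 40.0
dx,dy,dz [ 0.4  0.1 -0.2] spin 0.06
```

Plunger contact has started at about 3 N. Continuing in 2 mm steps.

```bash
python3 -m jog '[{"claw":30,"dx":-1.5,"dy":0,"dz":0,"spin":0},{"claw":30,"dx":-3,"dy":0,"dz":0,"spin":0},{"claw":30,"dx":-3,"dy":0,"dz":0,"spin":0},{"claw":30,"dx":-3,"dy":0,"dz":0,"spin":0}]' 40;python3 -m jog '[{"claw":30,"dx":-1.5,"dy":0,"dz":0,"spin":0},{"claw":30,"dx":-2,"dy":0,"dz":0,"spin":0},{"claw":30,"dx":-2,"dy":0,"dz":0,"spin":0},{"claw":30,"dx":-2,"dy":0,"dz":0,"spin":0}]' 40; python3 go.py .5646 .0558 .064 200.7
```

```text
time: 7.88
position: [0.5679, 0.0569, 0.0638]
tool_rot: [0.566, -3.089, 0.0]
ft_force: [-4.6, -1.2, -0.3]
grip_width: 0.395
grip_force: 40.0
time: 8.22
position: [0.5679, 0.057, 0.0635]
tool_rot: [0.565, -3.085, 0.002]
ft_force: [-8.9, -4.0, 3.5]
grip_width: 0.393
grip_force: 40.0
t 8.22 pos [0.5679 0.057  0.0635] head -159.25 tilt 0.34 q [ 0.56  0.44 -0.86  1.81  0.38  1.07  1.5 ] F [-8.9 -4.   3.5] grip 34.2 40.0
dx,dy,dz [ 3.5  0.1 -0.4] spin 0.05
```

Force rose with no travel, so it's seated. One more mm, then hold for about 0.8 s and look at the dial.

```bash
python3 -m jog '[{"claw":30,"dx":-1,"dy":0,"dz":0,"spin":0},{"claw":30,"dx":-1,"dy":0,"dz":0,"spin":0},{"claw":30,"dx":-1,"dy":0,"dz":0,"spin":0},{"claw":30,"dx":-1,"dy":0,"dz":0,"spin":0},{"claw":30,"dx":-1,"dy":0,"dz":0,"spin":0},{"claw":30,"dx":-1,"dy":0,"dz":0,"spin":0},{"claw":30,"dx":-1,"dy":0,"dz":0,"spin":0},{"claw":30,"dx":-1,"dy":0,"dz":0,"spin":0},{"claw":30,"dx":-1,"dy":0,"dz":0,"spin":0}]' 40; python3 go.py .5646 .0558 .064 200.7
python3 - <<'E'
from h import *
from bench import *
a=get_image("top");b=get_image("side");np.savez("top4.npz",**a);np.savez("side4.npz",**b)
A=cv2.resize(a["frame"][145:220,215:265],(400,600),interpolation=cv2.INTER_CUBIC)
u,v=proj(b,(.57,.05,.07)).astype(int);print(u-25,v-37)
B=cv2.resize(b["frame"][v-37:v+38,u-25:u+25],(400,600),interpolation=cv2.INTER_CUBIC)
cv2.imwrite("pics/g4.png",np.hstack([A,B])[:,:,::-1])
E
```

```text
time: 8.97
position: [0.5679, 0.057, 0.0634]
tool_rot: [0.564, -3.083, 0.003]
ft_force: [-12.1, -3.8, 6.0]
grip_width: 0.396
grip_force: 39.9
t 8.97 pos [0.5679 0.057  0.0634] head -159.26 tilt 0.46 q [ 0.56  0.44 -0.86  1.81  0.38  1.07  1.5 ] F [-12.1  -3.8   6. ] grip 34.5 39.9
dx,dy,dz [ 3.5  0.1 -0.6] spin 0.04
251 174
```

View pics/g4.png

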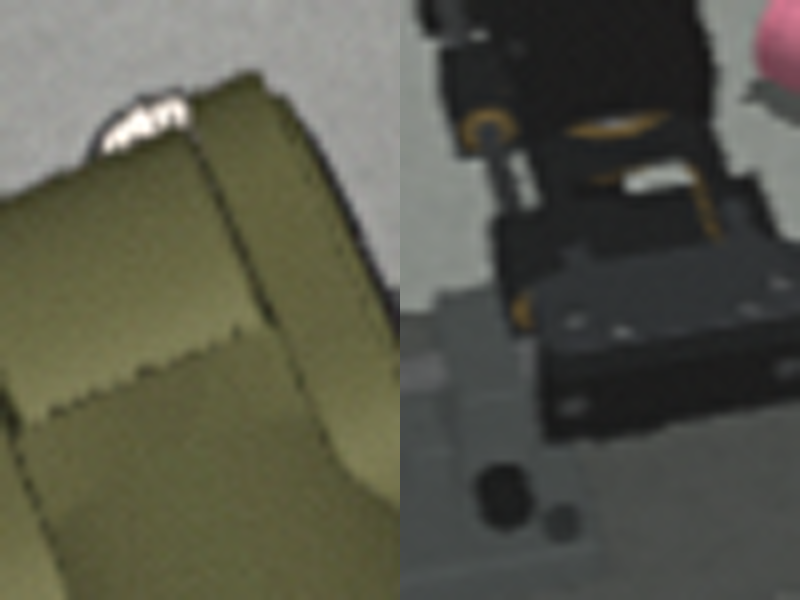

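The spacer is up against the foot at crop (530,370). Spring contact started about 6 mm before the hard stop, which confirms the hole end. Backing off.

```bash
python3 -m jog '[{"claw":30,"dx":6,"dy":0,"dz":0,"spin":0},{"claw":30,"dx":20,"dy":0,"dz":0,"spin":0},{"claw":30,"dx":45,"dy":0,"dz":0,"spin":0},{"claw":30,"dx":75,"dy":0,"dz":-2,"spin":0},{"claw":30,"dx":100,"dy":0,"dz":-5,"spin":0},{"claw":30,"dx":110,"dy":0,"dz":-7,"spin":0},{"claw":30,"dx":110,"dy":0,"dz":-7,"spin":0},{"claw":30,"dx":110,"dy":0,"dz":-7,"spin":0}]' 40; python3 go.py .47 .02 .07 200.7
python3 -m jog '[{"claw":30,"dx":0,"dy":0,"dz":0,"spin":0},{"claw":30,"dx":0,"dy":0,"dz":0,"spin":0},{"claw":30,"dx":0,"dy":0,"dz":0,"spin":0},{"claw":30,"dx":0,"dy":0,"dz":0,"spin":0},{"claw":30,"dx":0,"dy":0,"dz":0,"spin":0}]' 5
python3 - <<'E'
from h import *
from bench import *
p=get_state()["position"]
b=get_image("side");np.savez("side5.npz",**b)
u,v=proj(b,p).astype(int);print(u-40,v-30)
cv2.imwrite("pics/g5.png",cv2.resize(b["frame"][v-30:v+30,u-40:u+40],(800,600),interpolation=cv2.INTER_CUBIC)[:,:,::-1])
E
```

```text
time: 9.73
position: [0.4701, 0.019, 0.0719]
tool_rot: [-0.564, 3.086, -0.003]
ft_force: [0.4, 0.3, -2.0]
grip_width: 0.394
grip_force: 40.0
t 9.73 pos [0.4701 0.019  0.0719] head -159.28 tilt 0.26 q [ 0.8   0.19 -0.95  2.05  0.19  0.99  1.69] F [ 0.4  0.3 -2. ] grip 34.3 40.0
dx,dy,dz [-0.3  1.   1.9] spin 0.02
time: 10.15
position: [0.4686, 0.0198, 0.0709]
tool_rot: [-0.567, 3.09, 0.001]
ft_force: [0.1, 0.1, -2.5]
grip_width: 0.412
grip_force: 5.0
280 175
```

View pics/g5.png

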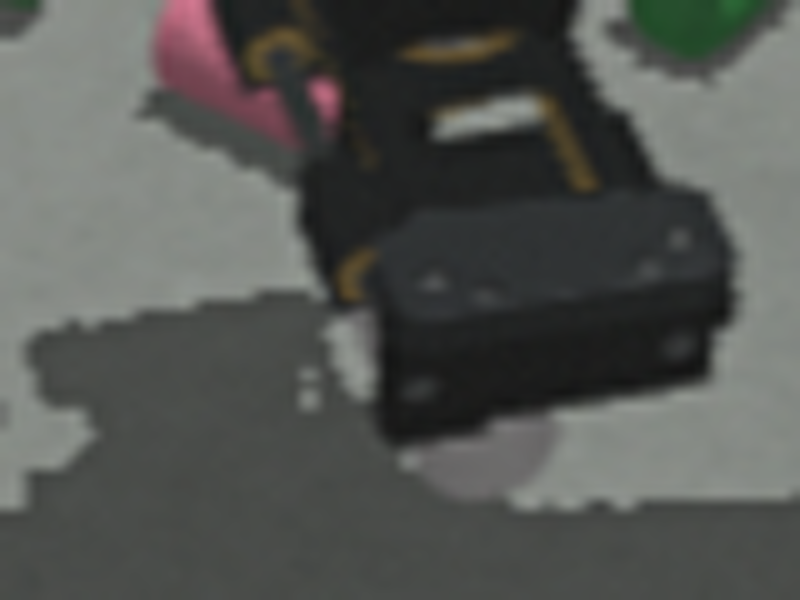

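At 5 N the spacer has swung: its solid end now hangs below the fingers at crop (480,470), with a light end at (350,350). I'll measure the tilt from depth.

Run:
```python
from h import *
b=load("side5");P=cloud(b);p=np.array([.4686,.0198,.0709]);a=np.radians(200.7)
tx=np.array([np.cos(a),np.sin(a),0]);ty=np.array([-tx[1],tx[0],0])
np.set_printoptions(linewidth=220)
def show(u,v):
    q=P[v,u]-p;print((u-280)*10,(v-175)*10,"tx,ty,z mm",(q@tx*1000).round(1),(q@ty*1000).round(1),(P[v,u,2]*1000).round(1),b["frame"][v,u])
for v in (208,210,212): 
    for u in(313,315,316): show(u,v)
for v in (219,220,221,222,223):
    for u in(322,325,328,331,334): show(u,v)
```

```text
330 330 tx,ty,z mm 4.1 65.3 0.4 [137 142 137]
350 330 tx,ty,z mm -16.8 -8.2 75.9 [127 130 126]
360 330 tx,ty,z mm -15.7 -12.0 79.3 [108 108 107]
330 350 tx,ty,z mm 3.0 60.9 -2.3 [115 119 114]
350 350 tx,ty,z mm 8.0 59.9 -2.5 [139 144 138]
360 350 tx,ty,z mm -13.5 -7.1 67.5 [120 122 119]
330 370 tx,ty,z mm -0.4 50.2 1.8 [77 79 76]
350 370 tx,ty,z mm 4.9 50.2 0.6 [140 145 140]
360 370 tx,ty,z mm 7.5 49.9 0.3 [140 144 139]
420 440 tx,ty,z mm 1.3 -12.9 39.7 [70 69 68]
450 440 tx,ty,z mm 7.8 -15.5 40.8 [108 107 107]
480 440 tx,ty,z mm 13.4 -20.4 44.4 [111 109 109]
510 440 tx,ty,z mm 21.4 -19.3 41.4 [109 107 107]
540 440 tx,ty,z mm 31.3 -14.0 33.8 [105 104 104]
420 450 tx,ty,z mm 1.6 -12.6 35.9 [103 101 101]
450 450 tx,ty,z mm 6.9 -18.3 40.4 [108 106 106]
480 450 tx,ty,z mm 15.7 -15.5 35.4 [108 107 107]
510 450 tx,ty,z mm 22.5 -17.4 35.8 [109 108 108]
540 450 tx,ty,z mm 30.9 -15.6 32.0 [110 110 109]
420 460 tx,ty,z mm 2.7 -10.3 29.8 [101 100  99]
450 460 tx,ty,z mm 7.4 -17.8 36.3 [104 103 103]
480 460 tx,ty,z mm 14.4 -19.3 36.2 [107 106 106]
510 460 tx,ty,z mm 22.9 -17.0 31.9 [109 108 108]
540 460 tx,ty,z mm 41.8 9.2 0.8 [120 122 120]
420 470 tx,ty,z mm 3.3 -9.4 25.3 [92 93 92]
450 470 tx,ty,z mm 7.9 -17.2 32.2 [104 103 103]
480 470 tx,ty,z mm 14.4 -19.9 33.4 [107 106 105]
510 470 tx,ty,z mm -282.6 -752.7 852.1 [108 107 107]
540 470 tx,ty,z mm 42.7 10.7 -4.6 [130 134 130]
420 480 tx,ty,z mm 4.9 -6.1 18.0 [79 80 78]
450 480 tx,ty,z mm 9.4 -14.0 25.1 [106 105 105]
480 480 tx,ty,z mm 14.4 -20.6 30.7 [109 107 107]
510 480 tx,ty,z mm 23.2 -17.9 25.8 [113 113 112]
540 480 tx,ty,z mm 40.6 5.0 -1.8 [136 140 136]
```

Tilt is about 25° from vertical. I'll touch the lower rim on the bench with a light grip and move toward +x to stand the part up.

```bash
python3 -m jog '[{"claw":30,"dx":0,"dy":0,"dz":5,"spin":0},{"claw":30,"dx":0,"dy":0,"dz":10,"spin":0},{"claw":30,"dx":4,"dy":0,"dz":12,"spin":0},{"claw":30,"dx":9,"dy":0,"dz":13,"spin":0},{"claw":30,"dx":14,"dy":0,"dz":13.5,"spin":0},{"claw":30,"dx":19,"dy":0,"dz":14,"spin":0},{"claw":30,"dx":24,"dy":0,"dz":14.5,"spin":0},{"claw":30,"dx":28,"dy":0,"dz":15,"spin":0},{"claw":30,"dx":30,"dy":0,"dz":15.5,"spin":0},{"claw":30,"dx":30,"dy":0,"dz":15.5,"spin":0}]' 4
cat > pic.py <<'E'
from h import *
from bench import *
import sys
from go import go
go(.44,.01,.055,200.7)
p=get_state()["position"];b=get_image("side");np.savez("sidec.npz",**b)
u,v=proj(b,p).astype(int);print(u-40,v-30)
cv2.imwrite(f"pics/{sys.argv[1]}.png",cv2.resize(b["frame"][v-30:v+30,u-40:u+40],(800,600),interpolation=cv2.INTER_CUBIC)[:,:,::-1])
P=cloud(b);a=np.radians(200.7);tx=np.array([np.cos(a),np.sin(a),0]);ty=np.array([-tx[1],tx[0],0])
q=P-p;X,Y,Z=q@tx*1000,q@ty*1000,P[...,2]*1000
for z in range(2,60,4):   # outline of the near half of the part by height
    m=(abs(Z-z)<2)&(abs(X)<60)&(Y<2)&(Y>-24)&(b["frame"].min(-1)>75)
    if m.sum()>2:print(z,m.sum(),"X",np.percentile(X[m],[5,95]).round(1),"Y",np.percentile(Y[m],[5,50]).round(1))
E
python3 pic.py g6
```

```text
time: 11.03
position: [0.4398, 0.0081, 0.0555]
tool_rot: [0.565, -3.09, 0.002]
ft_force: [-0.9, 0.1, -2.3]
grip_width: 0.411
grip_force: 4.0
t 11.03 pos [0.4398 0.0081 0.0555] head -159.28 tilt 0.06 q [ 0.84  0.14 -0.95  2.12  0.14  0.94  1.74] F [-0.9  0.1 -2.3] grip 35.7 4.0
dx,dy,dz [-0.9  1.7  0.5] spin 0.02
292 178
2 16 X [29. 57.] Y [-20.   -9.4]
6 3 X [ 2.5 14. ] Y [-15.  -10.3]
10 13 X [ 4.4 19.9] Y [-18.9 -16. ]
14 14 X [ 0.6 27.9] Y [-19.9 -16.2]
18 11 X [ 1.5 31. ] Y [-20.9 -15.9]
22 17 X [ 4.7 32.9] Y [-19.1 -17.7]
26 11 X [ 4.9 27.2] Y [-20.2 -17.6]
30 7 X [12.  23.8] Y [-20.7 -19.1]
58 4 X [-16.  -11.9] Y [-13.7 -10.6]
```

View pics/g6.png

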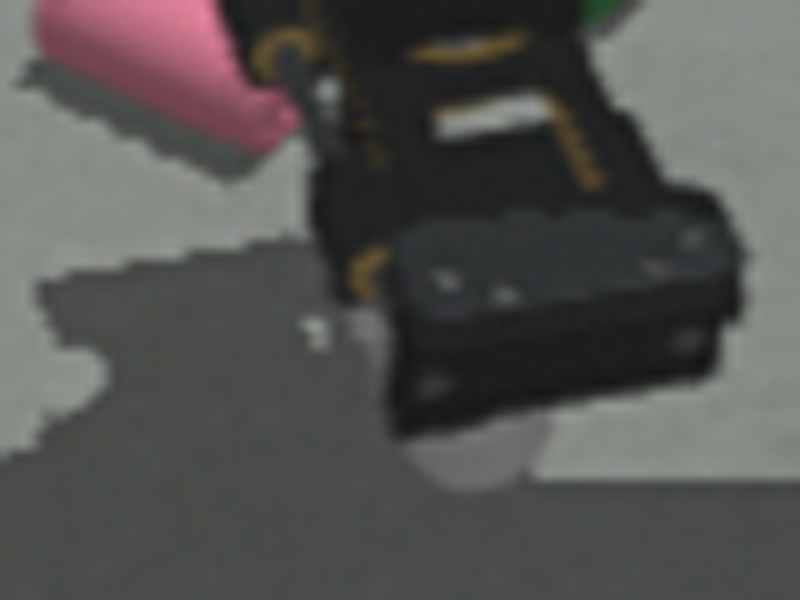

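The part is still tilted by about the same amount, and its lowest rim at crop (480,490) is just above the bench. Going lower and dragging further.

```bash
python3 -m jog '[{"claw":30,"dx":0,"dy":0,"dz":1.5,"spin":0},{"claw":30,"dx":4,"dy":0,"dz":2.5,"spin":0},{"claw":30,"dx":8,"dy":0,"dz":3,"spin":0},{"claw":30,"dx":12,"dy":0,"dz":3,"spin":0},{"claw":30,"dx":16,"dy":0,"dz":3,"spin":0},{"claw":30,"dx":20,"dy":0,"dz":3.5,"spin":0},{"claw":30,"dx":25,"dy":0,"dz":4,"spin":0},{"claw":30,"dx":30,"dy":0,"dz":4,"spin":0},{"claw":30,"dx":30,"dy":0,"dz":4,"spin":0}]' 4; python3 pic.py g7
```

```text
time: 11.83
position: [0.4112, -0.0026, 0.0514]
tool_rot: [0.565, -3.089, 0.002]
ft_force: [-1.0, 1.1, -0.1]
grip_width: 0.41
grip_force: 4.0
t 11.83 pos [ 0.4112 -0.0026  0.0514] head -159.29 tilt 0.08 q [ 0.9   0.05 -0.96  2.19  0.06  0.92  1.84] F [-1.   1.1 -0.1] grip 35.7 4.0
dx,dy,dz [-31.4   1.6  -3.6] spin 0.01
304 177
2 28 X [-0. 57.] Y [-22.  -14.5]
6 13 X [-1.6 28.9] Y [-19.  -15.3]
10 13 X [-1.  28.2] Y [-20.4 -18.4]
14 17 X [-4.1 25.3] Y [-19.5 -16.6]
18 16 X [ 1.1 25.4] Y [-20.6 -18. ]
22 10 X [-1.1 26. ] Y [-19.  -17.2]
26 6 X [-4.4 17.4] Y [-20.6 -19.8]
42 3 X [-12.2  -9.9] Y [-10.4  -5.6]
46 3 X [-12.2  -9.9] Y [-9.5 -8.8]
50 3 X [-12.2 -11.3] Y [-19.1 -12.5]
54 5 X [-15.3 -10.4] Y [-15.1  -9.9]
58 5 X [-15.  -10.2] Y [-20.6 -13. ]
```

```bash
python3 -m jog '[{"claw":30,"dx":2,"dy":0,"dz":1,"spin":0},{"claw":30,"dx":4,"dy":0,"dz":2,"spin":0},{"claw":30,"dx":6,"dy":0,"dz":3,"spin":0},{"claw":30,"dx":6,"dy":0,"dz":4,"spin":0},{"claw":30,"dx":6,"dy":0,"dz":4,"spin":0},{"claw":30,"dx":6,"dy":0,"dz":4,"spin":0}]' 3; python3 pic.py g8
```

```text
time: 12.38
position: [0.4065, -0.0043, 0.0475]
tool_rot: [0.566, -3.09, 0.0]
ft_force: [-0.5, -0.7, 3.7]
grip_width: 0.412
grip_force: 3.0
t 12.38 pos [ 0.4065 -0.0043  0.0475] head -159.24 tilt 0.03 q [ 0.9   0.05 -0.95  2.2   0.05  0.91  1.85] F [-0.5 -0.7  3.7] grip 35.9 3.0
dx,dy,dz [-36.4   1.6  -7.5] spin 0.06
306 178
2 42 X [-4.8 57.4] Y [-21.6 -13.4]
6 15 X [-6.3 21.3] Y [-20.9 -15.7]
10 11 X [-4.9 20. ] Y [-19.5 -17.1]
14 19 X [-7.7 19.1] Y [-20.6 -16.8]
18 9 X [-8.  20.7] Y [-18.8 -17.1]
22 7 X [-8.5 17.4] Y [-21.4 -17.3]
26 4 X [-9.6  9.9] Y [-23.1 -15.4]
34 4 X [-10.3  -8.3] Y [-7.8 -3.3]
38 3 X [-10.5  -8.5] Y [-7.9 -7.3]
46 6 X [-11.2  -7.8] Y [-10.5  -8.4]
54 3 X [-11.5 -10.9] Y [-18.8 -10.4]
```

It's nearly upright now. Release so it settles on its base, re-centre, and regrip.

```bash
python3 -m jog '[{"claw":38,"dx":0,"dy":0,"dz":0,"spin":0},{"claw":41,"dx":0,"dy":0,"dz":0,"spin":0},{"claw":46,"dx":0,"dy":0,"dz":0,"spin":0},{"claw":46,"dx":2,"dy":0,"dz":0,"spin":0},{"claw":46,"dx":4,"dy":0,"dz":0,"spin":0},{"claw":46,"dx":4,"dy":0,"dz":0,"spin":0},{"claw":46,"dx":4,"dy":0,"dz":0,"spin":0}]' 10; python3 pic.py g9
```

```text
time: 13.02
position: [0.4027, -0.0057, 0.0475]
tool_rot: [0.566, -3.09, 0.001]
ft_force: [-0.4, 0.1, -0.2]
grip_width: 0.526
grip_force: 0.0
t 13.02 pos [ 0.4027 -0.0057  0.0475] head -159.26 tilt 0.02 q [ 0.91  0.03 -0.95  2.21  0.04  0.91  1.86] F [-0.4  0.1 -0.2] grip 45.8 0.0
dx,dy,dz [-40.5   1.5  -7.5] spin 0.04
308 178
2 44 X [-8.3 57.8] Y [-22.  -14.6]
6 14 X [-9.4 21. ] Y [-19.6 -15.5]
10 22 X [-9.3 12.4] Y [-19.4 -17.1]
14 12 X [-9.9 20.1] Y [-18.7 -13.7]
18 4 X [-8.9 -6.1] Y [-13.7  -8.3]
22 3 X [-9.7 -6.7] Y [-9.8 -5.2]
26 3 X [-9.7 -7.2] Y [-10.4  -5.7]
30 5 X [-10.6  -7.3] Y [-12.6  -9.8]
34 3 X [-9.9 -7.9] Y [-9.7 -8.8]
38 6 X [-11.   -7.5] Y [-9.7 -6.8]
42 4 X [-10.1  -6.7] Y [-9.7 -3. ]
46 5 X [-9.9 -6.7] Y [-9.8 -6.2]
```

View pics/g9.png

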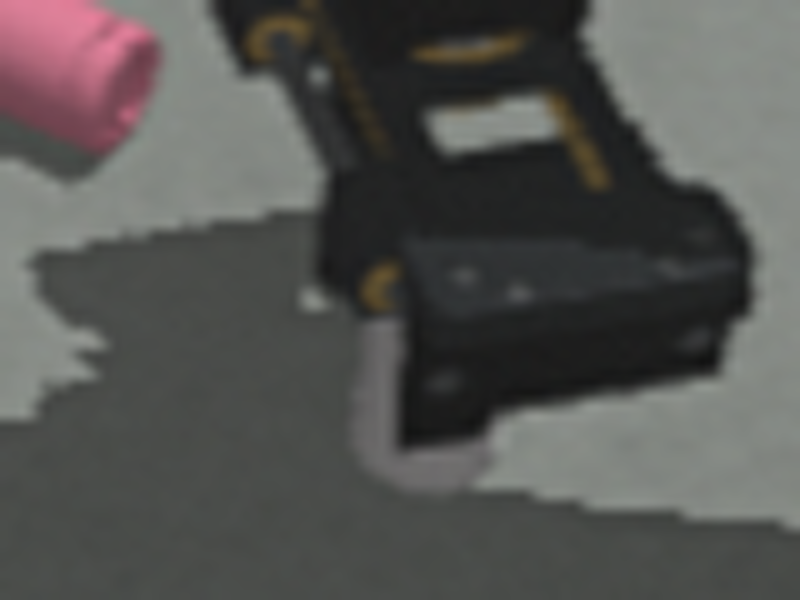

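It's standing upright on its solid end: its left side is vertical at crop x≈375 and its base is at (430,480). Regrip and lift.

```bash
python3 -m jog '[{"claw":46,"dx":3,"dy":0,"dz":0,"spin":0},{"claw":46,"dx":4,"dy":0,"dz":0,"spin":0},{"claw":30,"dx":4,"dy":0,"dz":0,"spin":0},{"claw":30,"dx":4,"dy":0,"dz":0,"spin":0},{"claw":30,"dx":4,"dy":0,"dz":0,"spin":0},{"claw":30,"dx":4,"dy":0,"dz":0,"spin":0},{"claw":30,"dx":4,"dy":0,"dz":0,"spin":0},{"claw":30,"dx":4,"dy":0,"dz":0,"spin":0}]' 40; python3 -m jog '[{"claw":30,"dx":0,"dy":0,"dz":-8,"spin":0},{"claw":30,"dx":-5,"dy":0,"dz":-25,"spin":0},{"claw":30,"dx":-15,"dy":0,"dz":-50,"spin":0},{"claw":30,"dx":-25,"dy":0,"dz":-75,"spin":0},{"claw":30,"dx":-35,"dy":0,"dz":-100,"spin":0},{"claw":30,"dx":-45,"dy":0,"dz":-130,"spin":0},{"claw":30,"dx":-55,"dy":0,"dz":-155,"spin":0},{"claw":30,"dx":-60,"dy":0,"dz":-170,"spin":0},{"claw":30,"dx":-60,"dy":0,"dz":-175,"spin":0},{"claw":30,"dx":-60,"dy":0,"dz":-175,"spin":0},{"claw":30,"dx":-60,"dy":0,"dz":-175,"spin":0},{"claw":30,"dx":-60,"dy":0,"dz":-175,"spin":0},{"claw":30,"dx":-60,"dy":0,"dz":-175,"spin":0},{"claw":30,"dx":-60,"dy":0,"dz":-175,"spin":0}]' 40; sed -i 's/range(2,60,4)/range(140,240,5)/' pic.py; python3 pic.py g10
```

```text
time: 13.73
position: [0.3992, -0.0071, 0.0476]
tool_rot: [-0.566, 3.09, -0.0]
ft_force: [0.2, -0.4, -0.0]
grip_width: 0.402
grip_force: 40.0
time: 14.9
position: [0.4544, 0.0141, 0.2215]
tool_rot: [0.565, -3.088, -0.001]
ft_force: [0.5, -0.1, -1.7]
grip_width: 0.403
grip_force: 40.0
t 14.9 pos [0.4544 0.0141 0.2215] head -159.26 tilt 0.11 q [ 0.92 -0.09 -0.94  1.9  -0.08  1.3   1.93] F [ 0.5 -0.1 -1.7] grip 35.1 40.0
dx,dy,dz [ 14.6   1.1 166.6] spin 0.04
292 124
175 19 X [-12.1  14.4] Y [-20.4 -15. ]
180 28 X [-13.4  15.6] Y [-19.9 -15.4]
185 23 X [-13.1  15.7] Y [-20.2 -16.5]
190 25 X [-13.1  15.7] Y [-18.9 -15.9]
195 14 X [-10.7  10.1] Y [-19.7 -18.5]
200 10 X [-13.9  11.9] Y [-18.   -9.7]
205 9 X [-13.6  16.6] Y [-14.3  -8.6]
210 9 X [-13.8   5.3] Y [-14.5  -7.3]
215 6 X [-13.3 -10.3] Y [-13.9  -6.2]
220 3 X [-13.2 -11.5] Y [-6.8 -5.6]
225 4 X [-14.2 -12.7] Y [-9.2 -7.1]
230 3 X [-13.2 -12.4] Y [-8.3 -7.3]
235 4 X [-13.  -12.7] Y [-8.3 -4.2]
```

View pics/g10.png

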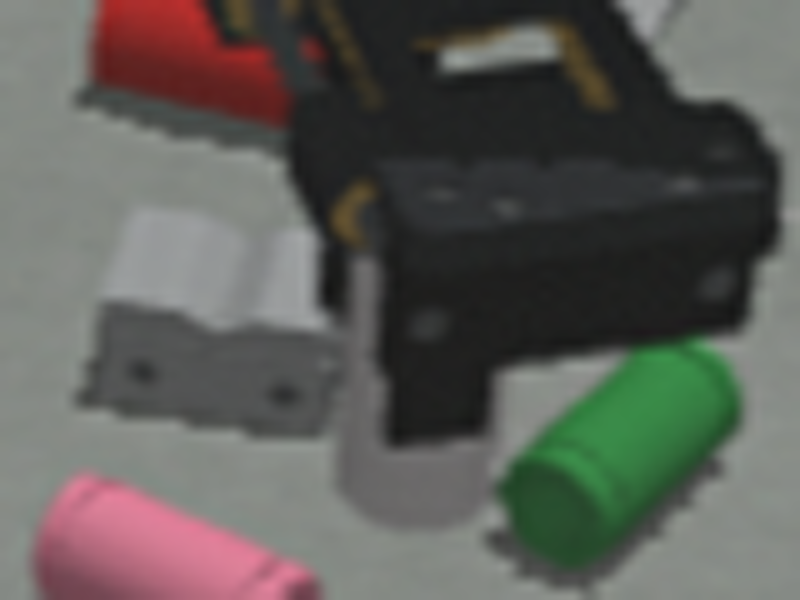

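The spacer hangs vertical, solid end down, with its bottom at about 0.173 m and nothing touching it. Its base is at crop (420,510). Handing in.

```bash
python3 -c "
from bench import *
print(close_job())"
```

```text
the job is handed in; nothing more can be done
None
```

I handed the job in after about 15 s of the 61 s: the spacer's hole end was held on the gauge foot for about 0.8 s, and the spacer is now held hole up with its centre about 0.21 m above the bench; the judge returned no verdict, and I identified the hole end from depth and spring force because the gripper hid the dial.

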